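# Sweep the brass blanks into the catch tray

### The arm

A 6-joint arm with a two-finger parallel gripper is mounted at the origin on the work surface. World frame = base frame: x ahead of the robot, y to its left, z up, the work surface at z = 0. Lengths are in m, angles in rad, forces in N, time in s.
With the tool pointing down it reaches from about 0.225 to 0.875 m from the base axis. Payload 3.4 kg.
Tool frame: the origin (TCP) lies at the very end of the fingers, on their centre line; the grasp point (between the pads) lies behind it (manip.grasp_offset is the z of the grasp point in the tool frame, in m); z points along the fingers, y is the line along which they close (so a half turn about z gives the same grasp; the last joint's range is limited). The gripper opens to 85 mm and grips with 20 to 120 N. Pads are 22 mm wide; open, the fingers measure 114 mm over their backs; the gripper's body (76 mm by 85 mm) begins 54 mm behind the grasp point. The pads swing forward as they close: fully open they stand 13 mm farther back than shut.
Start: joints at [-1.358, 0.276, 1.505, -0, 1.361, -0.121], TCP at [0.188, -0.543, 0.194] pointing down, gripper open.
Joint ranges: [-2.89, 2.89], [-0.75, 2.08], [0.22, 2.7], [-1.18, 4.32], [0.11, 2.71], [-2.7, 2.7]. Speed limits (rad/s): [2.57, 2.57, 3.14, 3.14, 3.14, 3.14].

### API

Orientations are given as a unit quaternion [w, x, y, z].
In Python, from rig import manip gives the robot as it stands.
- The arm moves only by the shell command python3 -m pendant 'ROWS' [FORCE]. ROWS is JSON, a list of rows, each an object of numbers: "dx", "dy", "dz": the shift along the tool's x, y, z in m; "rx", "ry", "rz": the turn, a rotation vector about the tool's x, y, z in degrees; "hand": the finger opening in m, from 0 to 0.0854. In form: [{"dx": .., "dy": .., "dz": .., "rx": .., "ry": .., "rz": .., "hand": ..}, ...]. A call has 1 to 12 rows; each row shifts and turns the commanded pose from where the row before left it, along the tool's axes as they then stand; what a row does not reach is not made up. A row lasts 1/12 s, in which the tool goes at most 41.7 mm and 7.16 degrees, less where a joint would pass 70% of its speed; a pose out of reach is approached as far as the arm can. A call is refused whole if a number of a shift passes 0.0417 or a number of a turn 7.16, either way. A call with a gripper value outside its range is refused whole. The fingers move at their own pace and stop on an object; FORCE is the grip in N (left out, the last holds). Time passes only in rows, so rows that do not move let the fingers close. It gives the time, the measured TCP pose, the force, the opening and the grip force at its end, in the units of the state.
- manip.get_state(): the state, without advancing time (a new reading comes with each control period).
- manip.get_image(name): name is "scene" or "top"; returns a dict with "frame" (420x560x3 uint8, red, green, blue), "fx", "fy", "cx", "cy" (pixels), "distortion" ([k1, k2, p1, p2, k3] as OpenCV has them; the pictures are not rectified), "position" and "attitude" of the camera in the world. Camera axes: x right, y up, looking along -z (the intrinsics and any distortion apply to the point x, -y, -z); pixel columns grow to the right and rows downward; lengths in m; the calibration is good to about 2 mm. A picture is of the moment at which its call begins. There is no depth.
- manip.sign_off(): hands the job in; it is judged then, once.
The state is a dict: "clock": time; "qpos": joint angles; "qd": joint speeds; "effort": joint torques, N m; "position": TCP position; "ee_rot": TCP orientation; "contact_force": force on the tool from outside, world axes, zero at the start; "moment": the same for the moment, N m; "width": finger opening in m; "gripper_force": force on a finger pad.
Only numpy, scipy, OpenCV 4.12 (cv2) and the standard library are available. Lean on these libraries where they do the work, as an engineer would, in place of code of your own. Each camera call takes 0.05 s, during which the arm holds its last target. There are 200 camera calls.

### The job

Clear the watchmaker's bench: use the fingertips to sweep the three brass blanks across the bench through the open side of the teal catch tray, until all three lie flat and wholly inside it. Only push them along the bench, never pick them up, and leave the pot, cup, jar, oil bottle and tools where they are.

Things in the scene. Friction and masses are not known exactly. Their poses are not given: they have to be found in the camera images.
- tray: teal catch tray screwed down (cannot move): three walls 22 mm high, 6 mm thick, around a dark floor flush with the bench, no lip. Inside 180 mm (its x) by 120 mm (its y). Origin: centre of the floor, at bench level. Open along its whole -y side (mouth line at y = -60 mm in its frame); inner face of the back wall at y = +60 mm, of the side walls at x = -90 and +90 mm
- blank1: one of three alike round brass case-back blanks lying flat on the bench: diameter 38 mm, 10 mm thick, about 90 g, slides when pushed. Origin: centre of its underside; z up, its yaw means nothing
- blank2: one of three alike round brass case-back blanks lying flat on the bench: diameter 38 mm, 10 mm thick, about 90 g, slides when pushed. Origin: centre of its underside; z up, its yaw means nothing
- blank3: one of three alike round brass case-back blanks lying flat on the bench: diameter 38 mm, 10 mm thick, about 90 g, slides when pushed. Origin: centre of its underside; z up, its yaw means nothing
- pot: closed white pot with black cap, 30 mm across, 32 mm high, standing among the blanks; loose, leave alone. Origin: centre of underside
- cup: open steel cup, rim 64 mm across, 50 mm high; loose, leave alone. Origin: centre of underside
- tweezers: steel tweezers lying flat, about 125 mm along their x, 14 mm wide, 6 mm thick; loose, leave alone. Origin: middle, on the bench
- driver: small red-handled screwdriver lying along its x (handle to -x), 130 mm long, under 25 mm thick; loose, leave alone. Origin: on the tool, at bench level
- jar: glass jar with lid, 68 mm across, 55 mm high, at the back; loose, leave alone. Origin: centre of underside
- oiler: yellow oil bottle with black cap, 28 mm across, 60 mm high, at the back; loose, leave alone. Origin: centre of underside

How it is judged:
At the end, for the whole second after the job is handed in: All three blanks lie flat (within 0.15 rad, underside within 4 mm of the bench) and at rest, wholly inside the tray: between its walls and with the centre at least 16 mm past the mouth line (a blank may overhang the line by 3 mm) (y of blank1 in the frame of tray between -0.044 and 0.06 m and x of blank1 in the frame of tray between -0.09 and 0.09 m and height (world z) of each of blank1, blank2, blank3 below 0.004 m and angle between each of blank1, blank2, blank3's own z axis and vertical below 0.15 rad and linear speed of each of blank1, blank2, blank3 below 0.02 m/s and y of blank2 in the frame of tray between -0.044 and 0.06 m and x of blank2 in the frame of tray between -0.09 and 0.09 m and y of blank3 in the frame of tray between -0.044 and 0.06 m and x of blank3 in the frame of tray between -0.09 and 0.09 m); the robot touches nothing.
It fails at once if a blank was picked up: its underside centre more than 8 mm above the bench (height (world z) of any of blank1, blank2, blank3 above 0.008 m).
It fails at once if the pot, cup, jar, oil bottle, tweezers or screwdriver was moved by more than 20 mm (distance of any of pot, cup, tweezers, driver, jar, oiler from where it was at the start of the episode above 0.02 m).
It also fails if it takes over 72 s, if anything falls off the work surface, if the arm or the gripper's body presses on something with over 40 N, if the wrist force passes 120 N, or if a joint passes its speed limit or range.

## Working session

There is one attempt and no reset: what is moved stays moved. The work goes in short steps, Python scripts to look and compute and a shell command to move; the robot and the scene stay as the last step left them, time stands still between calls to the robot, and variables do not carry over. Pictures are saved under pics/ and viewed, at most 10 in all, crops included, and the job is handed in when it is done.

```bash
mkdir -p pics
cat > h.py <<'E'
import numpy as np,cv2
from rig import manip
from scipy.spatial.transform import Rotation as R
def rot(q): return R.from_quat([q[1],q[2],q[3],q[0]])
def snap(n,f):
    im=manip.get_image(n); cv2.imwrite(f,im["frame"][:,:,::-1]); np.save(f[:-4]+".npy",im,allow_pickle=True); return im
def A(im):
    a=np.array(im["attitude"],float)
    return a if a.shape==(3,3) else rot(a).as_matrix()
def ray(im,px):
    K=np.array([[im["fx"],0,im["cx"]],[0,im["fy"],im["cy"]],[0,0,1]])
    u=cv2.undistortPoints(np.array(px,float).reshape(-1,1,2),K,np.array(im["distortion"],float)).reshape(-1,2)
    d=np.c_[u[:,0],-u[:,1],-np.ones(len(u))]@A(im).T
    return np.array(im["position"]),d
def plane(im,px,z):
    p,d=ray(im,px); return p+d*((z-p[2])/d[:,2])[:,None]
E
python3 - <<'E'
from h import *
for n in("top","scene"):
    im=snap(n,f"pics/{n}0.png"); print(n,im["position"],im["attitude"],im["fx"],im["distortion"])
s=manip.get_state();print(s["position"],s["ee_rot"],s["width"],s["clock"],manip.grasp_offset)
print(rot(s["ee_rot"]).as_matrix().round(3))
E
```

```text
top [ 0.38296808 -0.04045328  0.84736338] [ 0.71001386  0.08781173 -0.08634681 -0.69333517] 474.2792616633176 [-0.06227529  0.          0.          0.          0.        ]
scene [1.11829609 0.29236392 0.46670513] [0.44857509 0.2262039  0.39611654 0.76857262] 421.4266310630044 [0.01959199 0.         0.         0.         0.        ]
[ 0.18826188 -0.54272423  0.19292857] [-8.33919032e-04  9.86104463e-01  1.66124325e-01 -4.51920365e-05] 0.0849644228736604 0.1 -0.0187
[[ 0.945  0.328 -0.   ]
 [ 0.328 -0.945  0.002]
 [ 0.    -0.002 -1.   ]]
```

View pics/top0.png

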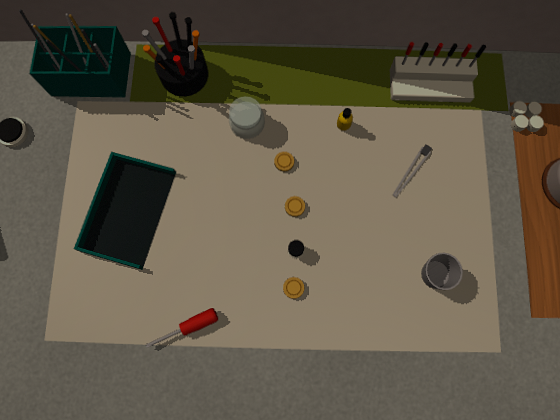

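View pics/scene0.png

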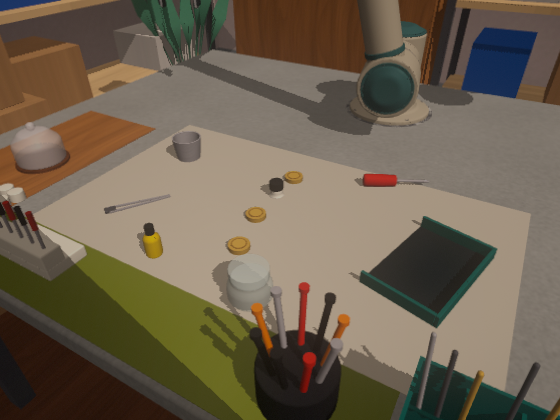

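The top view shows the tray at left, with its mouth facing right from (175,172) to (142,268). The blanks are at (284,161), (295,206) and (293,288), the pot at (296,248) and the driver near (185,328). The scene view shows the same layout.

```bash
cat >> h.py <<'E'
def blanks(im,lo=(10,110,90),hi=(25,255,255)):
    hsv=cv2.cvtColor(im["frame"],cv2.COLOR_RGB2HSV); m=cv2.inRange(hsv,lo,hi)
    m=cv2.morphologyEx(m,cv2.MORPH_CLOSE,np.ones((5,5)))
    out=[]
    for c in cv2.findContours(m,cv2.RETR_EXTERNAL,cv2.CHAIN_APPROX_NONE)[0]:
        if cv2.contourArea(c)>120:
            (x,y),r=cv2.minEnclosingCircle(c); M=cv2.moments(c); out.append((M['m10']/M['m00'],M['m01']/M['m00'],r,cv2.contourArea(c)))
    return out
E
python3 - <<'E'
from h import *
np.set_printoptions(precision=4,suppress=True)
T=np.load("pics/top0.npy",allow_pickle=True).item();S=np.load("pics/scene0.npy",allow_pickle=True).item()
for n,I in(("top",T),("scene",S)):
    for b in blanks(I): print(n,np.array(b),plane(I,[b[:2]],.01)[0],plane(I,[b[:2]],.007)[0])
# two-view triangulation of the hand-matched blanks
def tri(a,b):
    p,d=ray(T,[a]);q,e=ray(S,[b]);d,e=d[0],e[0]
    t=np.linalg.lstsq(np.c_[d,-e],q-p,rcond=None)[0]; return (p+t[0]*d+q+t[1]*e)/2
bt=sorted([b for b in blanks(T) if 270<b[0]<310],key=lambda b:b[1]); 
bs=[]
for t in((239,245),(256,214),(293,177)):
    bs.append(min(blanks(S),key=lambda b:np.hypot(b[0]-t[0],b[1]-t[1])))
for a,b in zip(bt,bs): print("tri",tri(a[:2],b[:2]))
# tray
hsv=cv2.cvtColor(T["frame"],cv2.COLOR_RGB2HSV);m=cv2.inRange(hsv,(75,100,40),(100,255,255));m[:130]=0;m[300:]=0;m[:,200:]=0
c=max(cv2.findContours(m,0,2)[0],key=cv2.contourArea);h=cv2.convexHull(c);r=cv2.boxPoints(cv2.minAreaRect(c))
print("rect",r);print(plane(T,r,.022))
print(cv2.approxPolyDP(h,4,True)[:,0].tolist());print(plane(T,cv2.approxPolyDP(h,4,True)[:,0],.022))
print("pot,jar,drv,oiler",plane(T,[(296,248)],.032),plane(T,[(247,113)],.055),plane(T,[(217,315),(152,346)],.01),plane(T,[(345,119)],.04),plane(T,[(442,271)],.05),plane(T,[(395,195),(428,148)],.006))
big=cv2.resize(T["frame"][130:370,50:370],(800,600),interpolation=cv2.INTER_CUBIC);cv2.imwrite("pics/crop.png",big[:,:,::-1])
E
```

```text
top [293.088  287.2119  10.8564 333.5   ] [ 0.4566 -0.0561  0.01  ] [ 0.4568 -0.0561  0.007 ]
top [294.4428 205.5875  10.3085 297.    ] [ 0.6045 -0.0557  0.01  ] [ 0.6053 -0.0558  0.007 ]
top [283.6487 160.5046   9.9763 269.5   ] [ 0.6913 -0.034   0.01  ] [ 0.6924 -0.034   0.007 ]
top [ 539.5747  220.1313   97.5078 5914.5   ] [ 0.5878 -0.5094  0.01  ] [ 0.5885 -0.5111  0.007 ]
scene [473.6773 392.9308  26.0001 156.5   ] [0.7752 0.3488 0.01  ] [0.773  0.3492 0.007 ]
scene [341.4614 324.7094  13.8925 203.    ] [0.7605 0.1805 0.01  ] [0.7582 0.1798 0.007 ]
scene [261.5509 323.9467  25.1447 344.    ] [0.8118 0.0869 0.01  ] [0.8098 0.0855 0.007 ]
scene [238.5375 245.3036  11.4489 308.5   ] [ 0.6936 -0.0305  0.01  ] [ 0.6908 -0.0326  0.007 ]
scene [152.4789 245.1917  13.39   380.    ] [ 0.7627 -0.155   0.01  ] [ 0.7603 -0.158   0.007 ]
scene [255.4219 214.3797  10.3207 241.    ] [ 0.6076 -0.0518  0.01  ] [ 0.6043 -0.0541  0.007 ]
scene [293.5846 176.9439   8.7819 166.5   ] [ 0.4598 -0.0521  0.01  ] [ 0.4554 -0.0544  0.007 ]
scene [  74.333   148.8431   81.933  4560.    ] [ 0.5963 -0.5521  
[... 566 characters left out ...]
3962 -2.0063  0.01  ] [-0.4061 -2.0214  0.007 ]
tri [ 0.6917 -0.0331  0.0076]
tri [ 0.6048 -0.0549  0.0072]
tri [ 0.4563 -0.0552  0.0073]
rect [[ 73.538  248.1281]
 [109.6163 146.2599]
 [173.0918 168.7408]
 [137.0135 270.6089]]
[[0.5137 0.3363 0.022 ]
 [0.7083 0.2932 0.022 ]
 [0.6663 0.1692 0.022 ]
 [0.4771 0.2178 0.022 ]]
[[111, 152], [173, 169], [138, 267], [74, 248]]
[[0.6969 0.2891 0.022 ]
 [0.6658 0.1694 0.022 ]
 [0.4835 0.2167 0.022 ]
 [0.514  0.3355 0.022 ]]
pot,jar,drv,oiler [[ 0.5225 -0.0594  0.032 ]] [[0.7651 0.0347 0.055 ]] [[0.4054 0.0747 0.01  ]
 [0.3499 0.1837 0.01  ]] [[ 0.7647 -0.1459  0.04  ]] [[ 0.4854 -0.3071  0.05  ]] [[ 0.6303 -0.2417  0.006 ]
 [ 0.7253 -0.3085  0.006 ]]
```

View pics/crop.png

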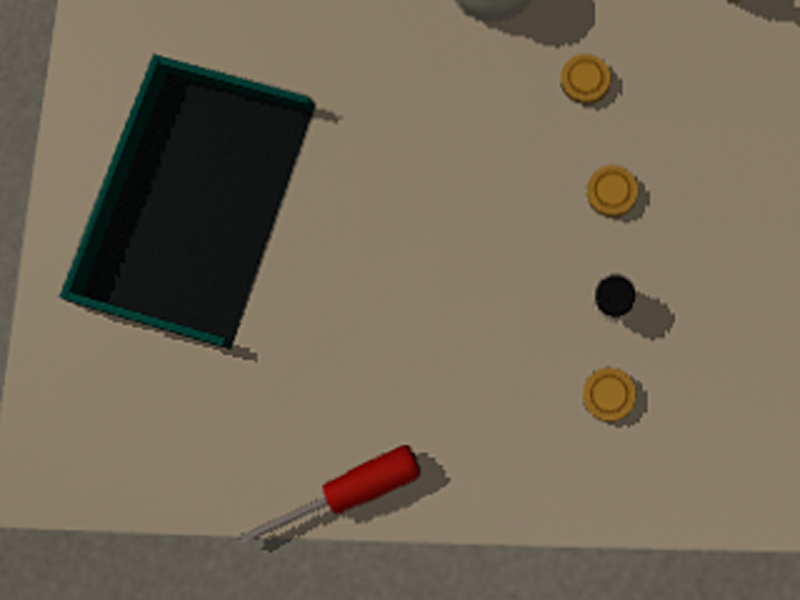

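```bash
cat >> h.py <<'E'
C0=np.array([.588,.246]);yaw=np.radians(-14.2)
ex=np.array([np.cos(yaw),np.sin(yaw)]);ey=np.array([-ex[1],ex[0]])
def tw(p): return C0+p[0]*ex+p[1]*ey
def wt(w): d=np.array(w)[:2]-C0; return np.array([d@ex,d@ey])
def go(tray,z):
    "shift in present tool axes to a point given in tray coords; and heading in tray frame"
    s=manip.get_state(); M=rot(s["ee_rot"]).as_matrix(); w=np.r_[tw(tray),z]
    d=M.T@(w-s["position"]); print("shift",d.round(4),"heading",np.degrees(np.arctan2(M[1,0],M[0,0])).round(2),"tool z",M[:,2].round(4),"t",s["clock"],"trayTCP",wt(s["position"]).round(4),s["position"][2].round(4))
E
python3 -m pendant '[{"rz":-7.1,"hand":0.024},{"rz":-7.1},{"rz":-7.1},{"rz":-7.1},{"rz":-7.1},{"rz":-7.1},{"rz":-7.1},{"rz":-7.0},{"dx":0},{"dx":0}]' 40
python3 - <<'E'
from h import *
for p in((.6917,-.0335),(.6048,-.0553),(.4563,-.0556)): print(wt(p).round(4))
go((-.054,-.380),.06)
E
```

```text
[ 0.1691 -0.2455]
[ 0.0902 -0.288 ]
[-0.0537 -0.3247]
shift [ 0.3822 -0.3262  0.1335] heading 19.13 tool z [-4.0e-04  1.6e-03 -1.0e+00] t 0.1 trayTCP [-0.194  -0.8627] 0.1929invalid input
```

```bash
python3 -m pendant '[{"dx":0,"dy":0,"dz":0,"rx":0,"ry":0,"rz":-7.1,"hand":0.024}]' 40; python3 -m pendant '[{"rz":-7.1,"hand":0.024}]'
```

```text
clock: 0.18
position: [0.1883, -0.5429, 0.1931]
ee_rot: [-0.001, 0.974, 0.228, 0.0]
contact_force: [0.0, -0.1, -0.2]
width: 0.0755
gripper_force: 0.0invalid input
```

```bash
python3 -m pendant '[{"dx":0,"dy":0,"dz":0,"rx":0,"ry":0,"rz":-7.1,"hand":0.024},{"dx":0,"dy":0,"dz":0,"rx":0,"ry":0,"rz":-7.1,"hand":0.024},{"dx":0,"dy":0,"dz":0,"rx":0,"ry":0,"rz":-7.1,"hand":0.024},{"dx":0,"dy":0,"dz":0,"rx":0,"ry":0,"rz":-7.1,"hand":0.024},{"dx":0,"dy":0,"dz":0,"rx":0,"ry":0,"rz":-7.1,"hand":0.024},{"dx":0,"dy":0,"dz":0,"rx":0,"ry":0,"rz":-7.1,"hand":0.024},{"dx":0,"dy":0,"dz":0,"rx":0,"ry":0,"rz":-7.0,"hand":0.024},{"dx":0,"dy":0,"dz":0,"rx":0,"ry":0,"rz":0,"hand":0.024}]' 40
python3 -c "
from h import *
go((-.054,-.380),.06)"
```

```text
clock: 0.85
position: [0.1883, -0.5429, 0.1932]
ee_rot: [-0.0, 0.788, 0.615, 0.0]
contact_force: [0.2, -0.3, 0.5]
width: 0.0243
gripper_force: 0.0
shift [0.4824 0.1412 0.1336] heading 75.94 tool z [-2.e-04  1.e-03 -1.e+00] t 0.85 trayTCP [-0.1939 -0.8629] 0.1932
```

```bash
python3 -m pendant '[{"dx":0.038,"dy":0.011,"dz":0,"rx":0,"ry":0,"rz":0,"hand":0.024},{"dx":0.038,"dy":0.011,"dz":0,"rx":0,"ry":0,"rz":0,"hand":0.024},{"dx":0.038,"dy":0.011,"dz":0,"rx":0,"ry":0,"rz":0,"hand":0.024},{"dx":0.038,"dy":0.011,"dz":0.005,"rx":0,"ry":0,"rz":0,"hand":0.024},{"dx":0.038,"dy":0.011,"dz":0.012,"rx":0,"ry":0,"rz":0,"hand":0.024},{"dx":0.038,"dy":0.011,"dz":0.012,"rx":0,"ry":0,"rz":0,"hand":0.024},{"dx":0.038,"dy":0.011,"dz":0.012,"rx":0,"ry":0,"rz":0,"hand":0.024},{"dx":0.038,"dy":0.011,"dz":0.012,"rx":0,"ry":0,"rz":0,"hand":0.024},{"dx":0.038,"dy":0.011,"dz":0.02,"rx":0,"ry":0,"rz":0,"hand":0.024},{"dx":0.038,"dy":0.011,"dz":0.02,"rx":0,"ry":0,"rz":0,"hand":0.024},{"dx":0.038,"dy":0.011,"dz":0.02,"rx":0,"ry":0,"rz":0,"hand":0.024},{"dx":0.038,"dy":0.011,"dz":0.02,"rx":0,"ry":0,"rz":0,"hand":0.024}]' 40
python3 -c "
from h import *
go((-.054,-.380),.004)"
```

```text
clock: 1.85
position: [0.4238, -0.14, 0.0649]
ee_rot: [0.0, 0.79, 0.613, 0.0]
contact_force: [1.4, -1.9, -0.5]
width: 0.0242
gripper_force: 0.0
shift [0.0345 0.0103 0.0609] heading 75.62 tool z [ 7.e-04 -5.e-04 -1.e+00] t 1.85 trayTCP [-0.0645 -0.4145] 0.0649
```

```bash
python3 -m pendant '[{"dx":0.013,"dy":0.005,"dz":0.01,"rx":0,"ry":0,"rz":0,"hand":0.024},{"dx":0.013,"dy":0.005,"dz":0.01,"rx":0,"ry":0,"rz":0,"hand":0.024},{"dx":0,"dy":0,"dz":0.015,"rx":0,"ry":0,"rz":0,"hand":0.024},{"dx":0,"dy":0,"dz":0.01,"rx":0,"ry":0,"rz":0,"hand":0.024},{"dx":0,"dy":0,"dz":0.006,"rx":0,"ry":0,"rz":0,"hand":0.024},{"dx":0,"dy":0,"dz":0,"rx":0,"ry":0,"rz":0,"hand":0.024},{"dx":0,"dy":0,"dz":0,"rx":0,"ry":0,"rz":0,"hand":0.024}]' 40
python3 -c "
from h import *
go((-.054,-.380),.004);snap('scene','pics/s1.png')
f=cv2.imread('pics/s1.png')[80:280,180:440];cv2.imwrite('pics/s1c.png',cv2.resize(f,None,fx=3,fy=3))"
```

```text
clock: 2.43
position: [0.4392, -0.119, 0.0144]
ee_rot: [-0.0, 0.789, 0.614, -0.0]
contact_force: [-1.2, -0.6, 0.0]
width: 0.0241
gripper_force: 0.0
shift [0.0104 0.0007 0.0104] heading 75.73 tool z [-4.e-04  1.e-04 -1.e+00] t 2.4333 trayTCP [-0.0547 -0.3904] 0.0144
```

View pics/s1c.png

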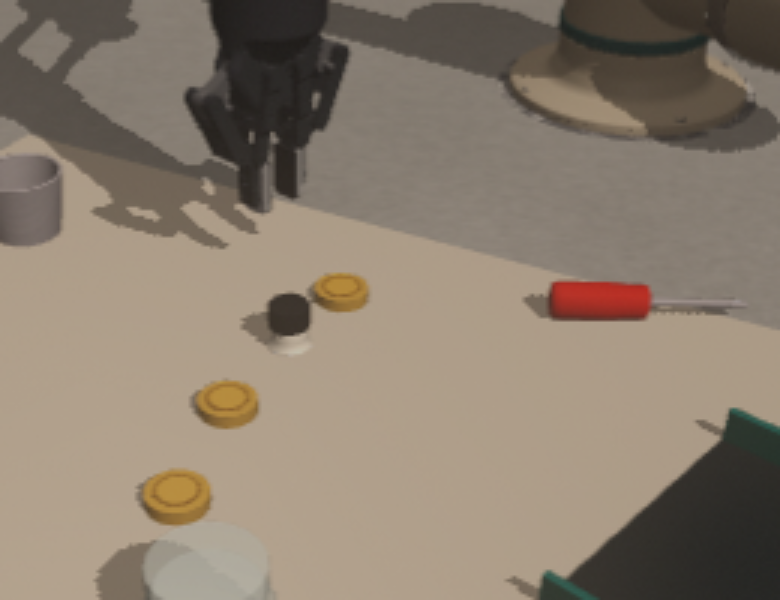

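```bash
python3 -m pendant '[{"dx":0,"dy":0,"dz":0.006,"rx":0,"ry":0,"rz":0,"hand":0.024},{"dx":0,"dy":0,"dz":0.005,"rx":0,"ry":0,"rz":0,"hand":0.024},{"dx":0,"dy":0,"dz":0.001,"rx":0,"ry":0,"rz":0,"hand":0.024},{"dx":0,"dy":0,"dz":0,"rx":0,"ry":0,"rz":0,"hand":0.024}]' 40
python3 -c "
from h import *
go((-.054,-.380),.002)"
```

```text
clock: 2.82
position: [0.4389, -0.1189, 0.0022]
ee_rot: [-0.0, 0.789, 0.614, -0.0]
contact_force: [0.4, 0.6, 0.3]
width: 0.0238
gripper_force: 0.0
shift [0.0103 0.0011 0.0002] heading 75.8 tool z [-8.e-04  3.e-04 -1.e+00] t 2.8167 trayTCP [-0.0551 -0.3903] 0.0022
```

```bash
python3 -m pendant '[{"dx":0.015,"dy":0.0005,"dz":0,"rx":0,"ry":0,"rz":0,"hand":0.024},{"dx":0.012,"dy":0.0005,"dz":0,"rx":0,"ry":0,"rz":0,"hand":0.024},{"dx":0.006,"dy":0,"dz":0,"rx":0,"ry":0,"rz":0,"hand":0.024},{"dx":0.005,"dy":0,"dz":0,"rx":0,"ry":0,"rz":0,"hand":0.024},{"dx":0.006,"dy":0,"dz":0,"rx":0,"ry":0,"rz":0,"hand":0.024},{"dx":0.008,"dy":0,"dz":0,"rx":0,"ry":0,"rz":0,"hand":0.024},{"dx":0.01,"dy":0,"dz":0,"rx":0,"ry":0,"rz":0,"hand":0.024},{"dx":0.01,"dy":0,"dz":0,"rx":0,"ry":0,"rz":0,"hand":0.024},{"dx":0.01,"dy":0,"dz":0,"rx":0,"ry":0,"rz":0,"hand":0.024},{"dx":0.008,"dy":0,"dz":0,"rx":0,"ry":0,"rz":0,"hand":0.024},{"dx":0.005,"dy":0,"dz":0,"rx":0,"ry":0,"rz":0,"hand":0.024},{"dx":0,"dy":0,"dz":0,"rx":0,"ry":0,"rz":0,"hand":0.024}]' 40
python3 -c "
from h import *
go((-.054,-.036),.002);im=snap('scene','pics/s2.png')
for b in blanks(im): 
  if 150<b[3]<400: print(b,wt(plane(im,[b[:2]],.0073)[0]).round(4))
f=cv2.imread('pics/s2.png')[80:280,180:440];cv2.imwrite('pics/s2c.png',cv2.resize(f,None,fx=3,fy=3))"
```

```text
clock: 3.82
position: [0.4638, -0.026, 0.0025]
ee_rot: [0.0, 0.788, 0.615, 0.0]
contact_force: [-1.0, 1.1, 0.6]
width: 0.0244
gripper_force: 0.0
shift [2.582e-01 2.000e-04 5.000e-04] heading 75.91 tool z [ 1.e-04  1.e-04 -1.e+00] t 3.8167 trayTCP [-0.0537 -0.2942] 0.0025
(473.46884272997033, 393.3808110781404, 26.000099182128906, 168.5) [0.155  0.1455]
(341.4614121510673, 324.70935960591135, 13.89254379272461, 203.0) [ 0.1814 -0.0223]
(261.66524013314313, 324.2605801236329, 25.480484008789062, 350.5) [ 0.2548 -0.1005]
(238.51028138528136, 245.2819264069264, 11.448878288269043, 308.0) [ 0.1682 -0.2447]
(152.4551451187335, 245.1895338610378, 13.390018463134766, 379.0) [ 0.2663 -0.3491]
(255.46319444444444, 214.38125, 10.320740699768066, 240.0) [ 0.0896 -0.2866]
(293.40406976744185, 176.96802325581396, 8.875443458557129, 172.0) [-0.0541 -0.3236]
```

View pics/s2c.png

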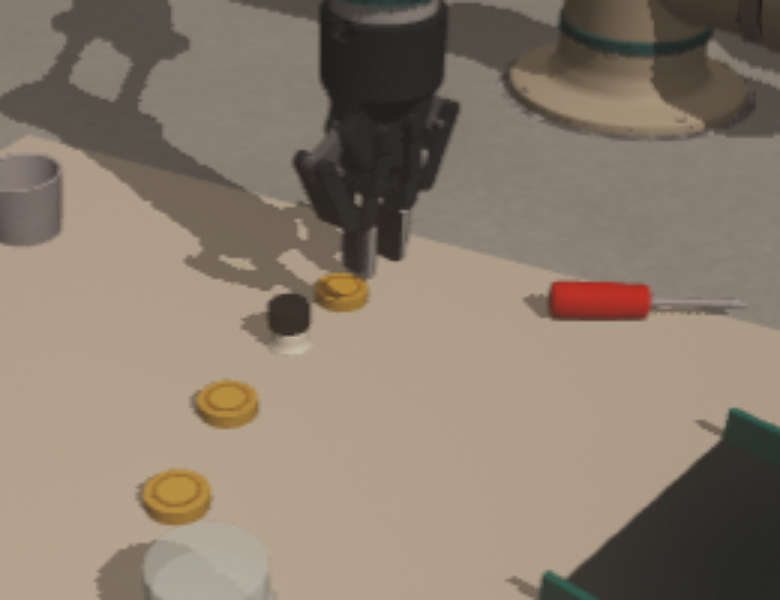

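The fingers passed above the blank: part-open, the tips sit about 10 mm back from the TCP. I'll retreat and find the bench by touch.

```bash
python3 -m pendant '[{"dx":0,"dy":0,"dz":-0.012,"rx":0,"ry":0,"rz":0,"hand":0.024},{"dx":-0.02,"dy":0,"dz":0,"rx":0,"ry":0,"rz":0,"hand":0.024},{"dx":-0.03,"dy":0,"dz":0,"rx":0,"ry":0,"rz":0,"hand":0.024},{"dx":-0.03,"dy":0,"dz":0,"rx":0,"ry":0,"rz":0,"hand":0.024},{"dx":-0.012,"dy":0,"dz":0,"rx":0,"ry":0,"rz":0,"hand":0.024},{"dx":0,"dy":0,"dz":0.012,"rx":0,"ry":0,"rz":0,"hand":0.024},{"dx":0,"dy":0,"dz":0.003,"rx":0,"ry":0,"rz":0,"hand":0.024},{"dx":0,"dy":0,"dz":0.002,"rx":0,"ry":0,"rz":0,"hand":0.024},{"dx":0,"dy":0,"dz":0,"rx":0,"ry":0,"rz":0,"hand":0.024}]' 40
python3 -m pendant '[{"dx":0,"dy":0,"dz":0.001,"rx":0,"ry":0,"rz":0,"hand":0.024},{"dx":0,"dy":0,"dz":0.001,"rx":0,"ry":0,"rz":0,"hand":0.024},{"dx":0,"dy":0,"dz":0,"rx":0,"ry":0,"rz":0,"hand":0.024}]'
python3 -m pendant '[{"dx":0,"dy":0,"dz":0.001,"rx":0,"ry":0,"rz":0,"hand":0.024},{"dx":0,"dy":0,"dz":0.001,"rx":0,"ry":0,"rz":0,"hand":0.024},{"dx":0,"dy":0,"dz":0,"rx":0,"ry":0,"rz":0,"hand":0.024}]'
```

```text
clock: 4.62
position: [0.4405, -0.116, -0.0029]
ee_rot: [-0.001, 0.789, 0.614, -0.0]
contact_force: [-0.1, -0.4, -0.7]
width: 0.0241
gripper_force: 0.0
clock: 4.87
position: [0.4412, -0.116, -0.0044]
ee_rot: [0.0, 0.789, 0.615, 0.0]
contact_force: [-0.7, 0.3, -0.6]
width: 0.0239
gripper_force: 0.0
clock: 5.12
position: [0.441, -0.1162, -0.0065]
ee_rot: [0.0, 0.789, 0.615, -0.0]
contact_force: [-0.2, 0.8, -0.8]
width: 0.0236
gripper_force: 0.0
```

```bash
python3 -m pendant '[{"dx":0,"dy":0,"dz":0.001,"rx":0,"ry":0,"rz":0,"hand":0.024},{"dx":0,"dy":0,"dz":0.001,"rx":0,"ry":0,"rz":0,"hand":0.024},{"dx":0,"dy":0,"dz":0,"rx":0,"ry":0,"rz":0,"hand":0.024}]'
python3 -m pendant '[{"dx":0,"dy":0,"dz":0.001,"rx":0,"ry":0,"rz":0,"hand":0.024},{"dx":0,"dy":0,"dz":0,"rx":0,"ry":0,"rz":0,"hand":0.024}]'
python3 -m pendant '[{"dx":0,"dy":0,"dz":0.001,"rx":0,"ry":0,"rz":0,"hand":0.024},{"dx":0,"dy":0,"dz":0,"rx":0,"ry":0,"rz":0,"hand":0.024}]'
```

```text
clock: 5.37
position: [0.4409, -0.1163, -0.0087]
ee_rot: [-0.0, 0.789, 0.614, -0.0]
contact_force: [-0.1, 0.2, 0.1]
width: 0.0243
gripper_force: 0.0
clock: 5.53
position: [0.4409, -0.1163, -0.0097]
ee_rot: [-0.0, 0.789, 0.614, -0.0]
contact_force: [-1.2, 0.5, 1.1]
width: 0.0237
gripper_force: 0.0
clock: 5.7
position: [0.4409, -0.1163, -0.0106]
ee_rot: [-0.0, 0.789, 0.614, -0.0]
contact_force: [0.1, -0.5, -1.1]
width: 0.0239
gripper_force: 0.0
```

```bash
python3 -m pendant '[{"dx":0.012,"dy":0,"dz":0,"rx":0,"ry":0,"rz":0,"hand":0.024},{"dx":0.012,"dy":0,"dz":0,"rx":0,"ry":0,"rz":0,"hand":0.024},{"dx":0.006,"dy":0,"dz":0,"rx":0,"ry":0,"rz":0,"hand":0.024},{"dx":0.005,"dy":0,"dz":0,"rx":0,"ry":0,"rz":0,"hand":0.024},{"dx":0.006,"dy":0,"dz":0,"rx":0,"ry":0,"rz":0,"hand":0.024},{"dx":0.008,"dy":0,"dz":0,"rx":0,"ry":0,"rz":0,"hand":0.024},{"dx":0.01,"dy":0,"dz":0,"rx":0,"ry":0,"rz":0,"hand":0.024},{"dx":0.01,"dy":0,"dz":0,"rx":0,"ry":0,"rz":0,"hand":0.024},{"dx":0.01,"dy":0,"dz":0,"rx":0,"ry":0,"rz":0,"hand":0.024},{"dx":0.008,"dy":0,"dz":0,"rx":0,"ry":0,"rz":0,"hand":0.024},{"dx":0.005,"dy":0,"dz":0,"rx":0,"ry":0,"rz":0,"hand":0.024},{"dx":0,"dy":0,"dz":0,"rx":0,"ry":0,"rz":0,"hand":0.024}]' 40
python3 -c "
from h import *
go((-.054,-.036),-.0106);im=snap('scene','pics/s3.png')
for b in blanks(im): 
  if 150<b[3]<400: print(b,wt(plane(im,[b[:2]],.0073)[0]).round(4))
"
```

```text
clock: 6.7
position: [0.4638, -0.026, -0.0105]
ee_rot: [0.0, 0.788, 0.615, 0.0]
contact_force: [-0.6, 0.0, 0.4]
width: 0.024
gripper_force: 0.0
shift [2.582e-01 2.000e-04 1.000e-04] heading 75.92 tool z [ 1.e-04  0.e+00 -1.e+00] t 6.7 trayTCP [-0.0537 -0.2942] -0.0105
(473.46884272997033, 393.3808110781404, 26.000099182128906, 168.5) [0.155  0.1455]
(341.4614121510673, 324.70935960591135, 13.89254379272461, 203.0) [ 0.1814 -0.0223]
(261.66524013314313, 324.2605801236329, 25.480484008789062, 350.5) [ 0.2548 -0.1005]
(238.56824361065793, 245.3039695486677, 11.236202239990234, 306.5) [ 0.1682 -0.2445]
(152.47883597883597, 245.1900352733686, 13.390018463134766, 378.0) [ 0.2663 -0.349 ]
(255.50069735006971, 214.37029288702928, 10.320740699768066, 239.0) [ 0.0895 -0.2866]
```

```bash
python3 -c "
from h import *
f=cv2.imread('pics/s3.png')[100:250,200:400];cv2.imwrite('pics/s3c.png',cv2.resize(f,None,fx=4,fy=4))"
```

```text
(no output)
```

View pics/s3c.png

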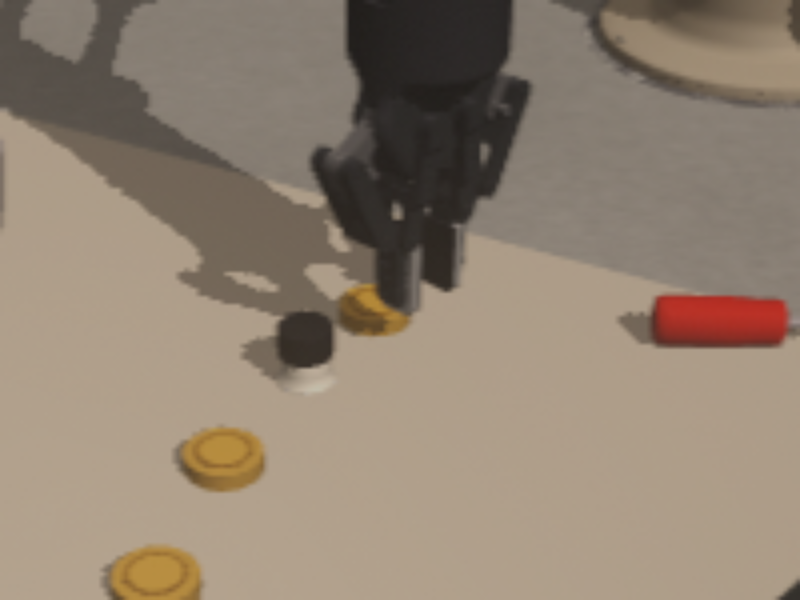

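The blank hasn't moved and the fingers still hover over it. I'll measure the tip height from the picture.

```bash
python3 -c "
from h import *
S=np.load('pics/s3.npy',allow_pickle=True).item()
s=manip.get_state();M=rot(s['ee_rot']).as_matrix();print(s['position'])
for px in((303,178),(297.5,174.5),(311.5,172.5)):
  for z in(-.005,.0,.005,.01,.015,.02,.03):
    w=plane(S,[px],z)[0]; print(px,z,(M.T@(w-s['position'])).round(4))
"
```

```text
[ 0.46365221 -0.0265267  -0.01054335]
(303, 178) -0.005 [-0.0246 -0.0262 -0.0055]
(303, 178) 0.0 [-0.0194 -0.02   -0.0105]
(303, 178) 0.005 [-0.0141 -0.0138 -0.0155]
(303, 178) 0.01 [-0.0089 -0.0077 -0.0205]
(303, 178) 0.015 [-0.0037 -0.0015 -0.0255]
(303, 178) 0.02 [ 0.0016  0.0047 -0.0305]
(303, 178) 0.03 [ 0.012   0.0171 -0.0405]
(297.5, 174.5) -0.005 [-0.0426 -0.0289 -0.0055]
(297.5, 174.5) 0.0 [-0.0372 -0.0227 -0.0105]
(297.5, 174.5) 0.005 [-0.0318 -0.0165 -0.0155]
(297.5, 174.5) 0.01 [-0.0263 -0.0103 -0.0205]
(297.5, 174.5) 0.015 [-0.0209 -0.004  -0.0255]
(297.5, 174.5) 0.02 [-0.0155  0.0022 -0.0305]
(297.5, 174.5) 0.03 [-0.0047  0.0146 -0.0405]
(311.5, 172.5) -0.005 [-0.026  -0.0558 -0.0055]
(311.5, 172.5) 0.0 [-0.0208 -0.0493 -0.0105]
(311.5, 172.5) 0.005 [-0.0155 -0.0428 -0.0155]
(311.5, 172.5) 0.01 [-0.0103 -0.0363 -0.0205]
(311.5, 172.5) 0.015 [-0.005  -0.0298 -0.0255]
(311.5, 172.5) 0.02 [ 0.0002 -0.0233 -0.0305]
(311.5, 172.5) 0.03 [ 0.0107 -0.0103 -0.0405]
```

```bash
python3 -m pendant '[{"dx":-0.02,"dy":0,"dz":0,"rx":0,"ry":0,"rz":0,"hand":0.024},{"dx":-0.03,"dy":0,"dz":0,"rx":0,"ry":0,"rz":0,"hand":0.024},{"dx":-0.03,"dy":0,"dz":0,"rx":0,"ry":0,"rz":0,"hand":0.024},{"dx":-0.012,"dy":0,"dz":0,"rx":0,"ry":0,"rz":0,"hand":0.024},{"dx":0,"dy":0,"dz":0.004,"rx":0,"ry":0,"rz":0,"hand":0.024},{"dx":0,"dy":0,"dz":0.003,"rx":0,"ry":0,"rz":0,"hand":0.024},{"dx":0,"dy":0,"dz":0,"rx":0,"ry":0,"rz":0,"hand":0.024}]' 40
python3 -c "
from h import *
im=snap('scene','pics/s4.png')
f=cv2.imread('pics/s4.png')[100:250,200:400];cv2.imwrite('pics/s4c.png',cv2.resize(f,None,fx=4,fy=4,interpolation=cv2.INTER_CUBIC))"
```

```text
clock: 7.33
position: [0.4403, -0.1157, -0.0182]
ee_rot: [-0.001, 0.789, 0.614, -0.0]
contact_force: [-0.2, 0.0, 0.9]
width: 0.0241
gripper_force: 0.0
```

View pics/s4c.png

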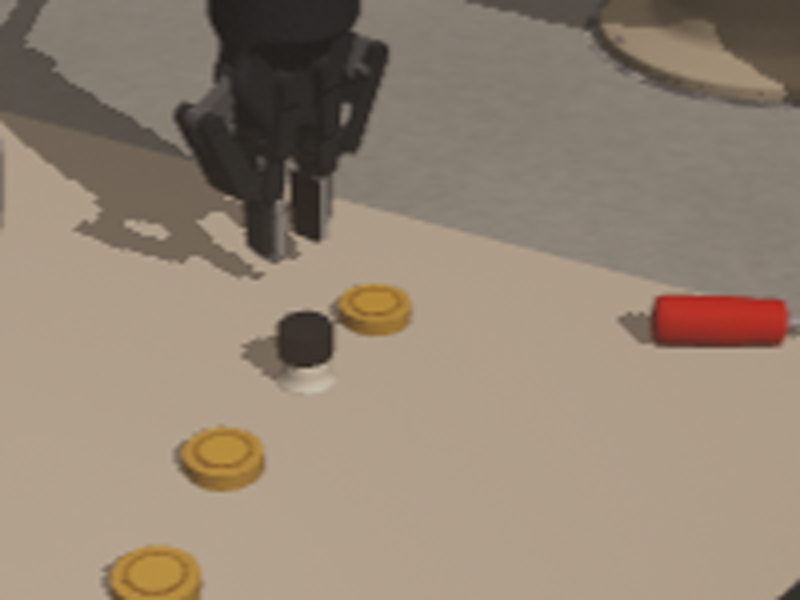

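The blank is untouched at (375,305) in the crop. The tips at (270,262) and (315,240) sit just above their shadow, so they are still clear of the bench. I'll lower slowly until they touch.

```bash
python3 -m pendant '[{"dx":0,"dy":0,"dz":0.002,"rx":0,"ry":0,"rz":0,"hand":0.024},{"dx":0,"dy":0,"dz":0.001,"rx":0,"ry":0,"rz":0,"hand":0.024},{"dx":0,"dy":0,"dz":0,"rx":0,"ry":0,"rz":0,"hand":0.024}]' | sed -n '2p;4p'
python3 -m pendant '[{"dx":0,"dy":0,"dz":0.002,"rx":0,"ry":0,"rz":0,"hand":0.024},{"dx":0,"dy":0,"dz":0.001,"rx":0,"ry":0,"rz":0,"hand":0.024},{"dx":0,"dy":0,"dz":0,"rx":0,"ry":0,"rz":0,"hand":0.024}]'| sed -n '2p;4p'
python3 -c "
from h import *
s=manip.get_state();print(s['position'],s['contact_force'])
M=rot(s['ee_rot']).as_matrix();P=s['position'].copy();P[2]=-.0182
S=np.load('pics/s4.npy',allow_pickle=True).item()
for px in((200+269/4,100+262/4),(200+322/4,100+241/4)):
  for z in(0,.005,.01,.015,.02):print(px,z,(M.T@(plane(S,[px],z)[0]-P)).round(4))
"
```

```text
position: [0.441, -0.1156, -0.0207]
contact_force: [-0.3, 0.1, -0.5]
position: [0.4409, -0.1161, -0.0237]
contact_force: [-0.6, -0.3, -0.4]
[ 0.44088796 -0.11609297 -0.02369721] [-0.63438475 -0.33862961 -0.3793388 ]
(267.25, 165.5) 0 [-0.0188 -0.0054 -0.0182]
(267.25, 165.5) 0.005 [-0.0126  0.0006 -0.0232]
(267.25, 165.5) 0.01 [-0.0063  0.0067 -0.0282]
(267.25, 165.5) 0.015 [-0.0001  0.0127 -0.0332]
(267.25, 165.5) 0.02 [ 0.0061  0.0187 -0.0382]
(280.5, 160.25) 0 [-0.0137 -0.0423 -0.0182]
(280.5, 160.25) 0.005 [-0.0075 -0.0359 -0.0232]
(280.5, 160.25) 0.01 [-0.0013 -0.0294 -0.0282]
(280.5, 160.25) 0.015 [ 0.0048 -0.023  -0.0332]
(280.5, 160.25) 0.02 [ 0.011  -0.0166 -0.0382]
```

```bash
python3 -m pendant '[{"dx":0,"dy":0,"dz":0.003,"rx":0,"ry":0,"rz":0,"hand":0.024},{"dx":0,"dy":0,"dz":0.003,"rx":0,"ry":0,"rz":0,"hand":0.024},{"dx":0,"dy":0,"dz":0,"rx":0,"ry":0,"rz":0,"hand":0.024}]' | sed -n '2p;4p'
python3 -m pendant '[{"dx":0,"dy":0,"dz":0.001,"rx":0,"ry":0,"rz":0,"hand":0.024},{"dx":0,"dy":0,"dz":0.001,"rx":0,"ry":0,"rz":0,"hand":0.024},{"dx":0,"dy":0,"dz":0,"rx":0,"ry":0,"rz":0,"hand":0.024}]' | sed -n '2p;4p'
python3 -m pendant '[{"dx":0,"dy":0,"dz":0.001,"rx":0,"ry":0,"rz":0,"hand":0.024},{"dx":0,"dy":0,"dz":0.001,"rx":0,"ry":0,"rz":0,"hand":0.024},{"dx":0,"dy":0,"dz":0,"rx":0,"ry":0,"rz":0,"hand":0.024}]' | sed -n '2p;4p'
```

```text
position: [0.4406, -0.1161, -0.0301]
contact_force: [0.6, -0.5, -0.5]
position: [0.4409, -0.1163, -0.0317]
contact_force: [-0.6, 0.4, -0.1]
position: [0.4409, -0.1163, -0.0336]
contact_force: [-0.8, -0.4, -0.0]
```

```bash
python3 -m pendant '[{"dx":0,"dy":0,"dz":0.001,"rx":0,"ry":0,"rz":0,"hand":0.024},{"dx":0,"dy":0,"dz":0.001,"rx":0,"ry":0,"rz":0,"hand":0.024},{"dx":0,"dy":0,"dz":0,"rx":0,"ry":0,"rz":0,"hand":0.024}]' | sed -n '2p;4p'
python3 -c "
from h import *
im=snap('scene','pics/s5.png')
f=cv2.imread('pics/s5.png')[120:220,240:370];cv2.imwrite('pics/s5c.png',cv2.resize(f,None,fx=6,fy=6,interpolation=cv2.INTER_CUBIC))"
```

```text
position: [0.4409, -0.1163, -0.0357]
contact_force: [-1.2, 0.5, -0.1]
```

View pics/s5c.png

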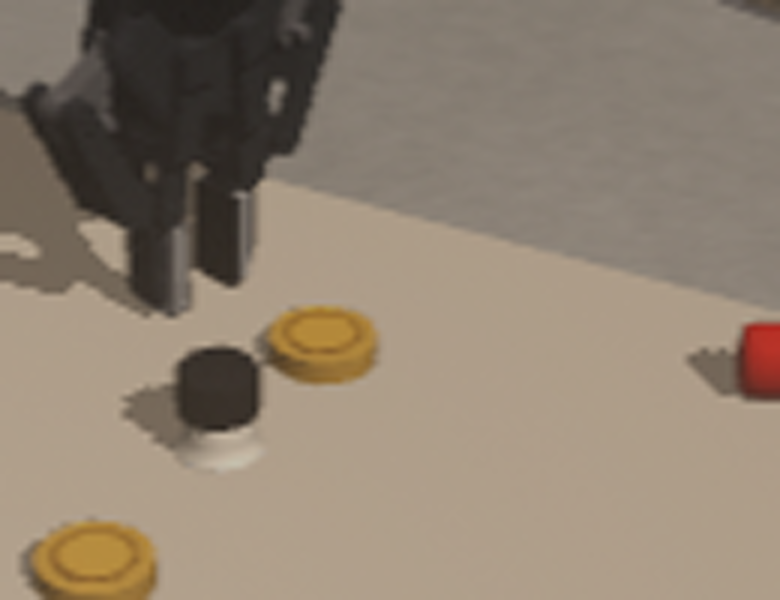

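The tip now meets its shadow at (170,312), so it is just above the bench and clear of the pot. Now the push.

```bash
python3 -m pendant '[{"dx":0.012,"dy":0,"dz":0,"rx":0,"ry":0,"rz":0,"hand":0.024},{"dx":0.012,"dy":0,"dz":0,"rx":0,"ry":0,"rz":0,"hand":0.024},{"dx":0.006,"dy":0,"dz":0,"rx":0,"ry":0,"rz":0,"hand":0.024},{"dx":0.005,"dy":0,"dz":0,"rx":0,"ry":0,"rz":0,"hand":0.024},{"dx":0.006,"dy":0,"dz":0,"rx":0,"ry":0,"rz":0,"hand":0.024},{"dx":0.008,"dy":0,"dz":0,"rx":0,"ry":0,"rz":0,"hand":0.024},{"dx":0.01,"dy":0,"dz":0,"rx":0,"ry":0,"rz":0,"hand":0.024},{"dx":0.01,"dy":0,"dz":0,"rx":0,"ry":0,"rz":0,"hand":0.024},{"dx":0.01,"dy":0,"dz":0,"rx":0,"ry":0,"rz":0,"hand":0.024},{"dx":0.008,"dy":0,"dz":0,"rx":0,"ry":0,"rz":0,"hand":0.024},{"dx":0.005,"dy":0,"dz":0,"rx":0,"ry":0,"rz":0,"hand":0.024},{"dx":0,"dy":0,"dz":0,"rx":0,"ry":0,"rz":0,"hand":0.024}]' 40
cat >> h.py <<'E'
def show():
    for n in("scene","top"):
        im=manip.get_image(n)
        for b in blanks(im):
            t=wt(plane(im,[b[:2]],.0073)[0])
            if 90<b[3]<420 and b[2]<12.5 and abs(t[0])<.2 and -.4<t[1]<.07: print(n,np.round(b,1),t.round(4))
E
python3 -c "
from h import *
go((-.054,-.036),-.036);show()"
```

```text
clock: 9.93
position: [0.4638, -0.0259, -0.0355]
ee_rot: [-0.0, 0.788, 0.615, 0.0]
contact_force: [1.3, -0.4, 0.1]
width: 0.0236
gripper_force: 0.0
shift [2.581e-01 2.000e-04 5.000e-04] heading 75.91 tool z [ 1.e-04  1.e-04 -1.e+00] t 9.9333 trayTCP [-0.0537 -0.2941] -0.0355
scene [238.5 245.3  11.4 307. ] [ 0.1682 -0.2446]
scene [255.5 214.4  10.3 240. ] [ 0.0896 -0.2866]
scene [314.2 187.5   9.3 191.5] [-0.0527 -0.2663]
top [294.5 205.2  10.3 282. ] [ 0.0915 -0.2883]
top [283.7 160.6  10.  274.5] [ 0.1695 -0.2459]
```

```bash
python3 -m pendant '[{"dx":0.006,"dy":0,"dz":0,"rx":0,"ry":0,"rz":0,"hand":0.024},{"dx":0.01,"dy":0,"dz":0,"rx":0,"ry":0,"rz":0,"hand":0.024},{"dx":0.012,"dy":0,"dz":0,"rx":0,"ry":0,"rz":0,"hand":0.024},{"dx":0.014,"dy":0,"dz":0,"rx":0,"ry":0,"rz":0,"hand":0.024},{"dx":0.014,"dy":0,"dz":0,"rx":0,"ry":0,"rz":0,"hand":0.024},{"dx":0.014,"dy":0,"dz":0,"rx":0,"ry":0,"rz":0,"hand":0.024},{"dx":0.014,"dy":0,"dz":0,"rx":0,"ry":0,"rz":0,"hand":0.024},{"dx":0.014,"dy":0,"dz":0,"rx":0,"ry":0,"rz":0,"hand":0.024},{"dx":0.014,"dy":0,"dz":0,"rx":0,"ry":0,"rz":0,"hand":0.024},{"dx":0.012,"dy":0,"dz":0,"rx":0,"ry":0,"rz":0,"hand":0.024},{"dx":0.008,"dy":0,"dz":0,"rx":0,"ry":0,"rz":0,"hand":0.024},{"dx":0.004,"dy":0,"dz":0,"rx":0,"ry":0,"rz":0,"hand":0.024}]' 40
python3 -c "
from h import *
go((-.054,-.038),-.036);show()"
```

```text
clock: 11.03
position: [0.4971, 0.1059, -0.0355]
ee_rot: [0.0, 0.789, 0.615, 0.0]
contact_force: [-0.9, -1.0, -0.2]
width: 0.0242
gripper_force: 0.2
shift [ 1.201e-01 -1.000e-04  5.000e-04] heading 75.88 tool z [ 2.e-04  0.e+00 -1.e+00] t 11.0333 trayTCP [-0.0537 -0.1581] -0.0355
scene [238.5 245.3  11.4 307.5] [ 0.1682 -0.2446]
scene [371.  215.3  10.5 247. ] [-0.0523 -0.1318]
scene [255.5 214.4  10.3 239. ] [ 0.0895 -0.2866]
top [294.4 205.6  10.3 298.5] [ 0.0907 -0.2883]
top [283.6 160.6  10.  273. ] [ 0.1696 -0.2459]
```

```bash
python3 -m pendant '[{"dx":0.006,"dy":0,"dz":0,"rx":0,"ry":0,"rz":0,"hand":0.024},{"dx":0.01,"dy":0,"dz":0,"rx":0,"ry":0,"rz":0,"hand":0.024},{"dx":0.012,"dy":0,"dz":0,"rx":0,"ry":0,"rz":0,"hand":0.024},{"dx":0.014,"dy":0,"dz":0,"rx":0,"ry":0,"rz":0,"hand":0.024},{"dx":0.014,"dy":0,"dz":0,"rx":0,"ry":0,"rz":0,"hand":0.024},{"dx":0.014,"dy":0,"dz":0,"rx":0,"ry":0,"rz":0,"hand":0.024},{"dx":0.014,"dy":0,"dz":0,"rx":0,"ry":0,"rz":0,"hand":0.024},{"dx":0.014,"dy":0,"dz":0,"rx":0,"ry":0,"rz":0,"hand":0.024},{"dx":0.012,"dy":0,"dz":0,"rx":0,"ry":0,"rz":0,"hand":0.024},{"dx":0.008,"dy":0,"dz":0,"rx":0,"ry":0,"rz":0,"hand":0.024},{"dx":0.004,"dy":0,"dz":0,"rx":0,"ry":0,"rz":0,"hand":0.024},{"dx":0,"dy":0,"dz":0,"rx":0,"ry":0,"rz":0,"hand":0.024}]' 40
python3 -m pendant '[{"dx":-0.01,"dy":0,"dz":0,"rx":0,"ry":0,"rz":0,"hand":0.024},{"dx":-0.02,"dy":0,"dz":-0.02,"rx":0,"ry":0,"rz":0,"hand":0.024},{"dx":0,"dy":0,"dz":-0.03,"rx":0,"ry":0,"rz":0,"hand":0.024},{"dx":0,"dy":0,"dz":-0.03,"rx":0,"ry":0,"rz":0,"hand":0.024},{"dx":0,"dy":0,"dz":-0.03,"rx":0,"ry":0,"rz":0,"hand":0.024},{"dx":0,"dy":0,"dz":0,"rx":0,"ry":0,"rz":0,"hand":0.024}]' 40
python3 -c "
from h import *
d=np.array([0,-.0])-np.array([.0902,-.2878]);u=d/np.hypot(*d);u=u
u=np.array([-.09,.288])/np.hypot(.09,.288);b=np.array([.0902,-.2878])
print('heading B',np.degrees(np.arctan2(u[1],u[0]))-14.2,'start tray',b-.06*u,'end',np.array([0,0])-.036*u, 'dist',np.hypot(*d))
go(b-.06*u,.035);show()"
```

```text
clock: 12.13
position: [0.527, 0.224, -0.0356]
ee_rot: [0.0, 0.789, 0.615, 0.0]
contact_force: [-0.8, -0.3, 0.9]
width: 0.0238
gripper_force: 0.0
clock: 12.63
position: [0.5233, 0.1934, 0.0803]
ee_rot: [0.003, 0.789, 0.614, 0.005]
contact_force: [0.4, -1.5, 0.4]
width: 0.024
gripper_force: 0.0
heading B 93.15402463626133 start tray [ 0.1080965 -0.3450688] end [ 0.0107379  -0.03436128] dist 0.30160384612932245
shift [-0.2783  0.1578  0.0456] heading 75.75 tool z [ 0.0108  0.002  -0.9999] t 12.6333 trayTCP [-0.0499 -0.0669] 0.0803
scene [434.9 245.7  12.3 323. ] [-0.0537 -0.0085]
scene [238.5 245.3  11.2 307.5] [ 0.1682 -0.2446]
scene [255.5 214.4  10.3 239. ] [ 0.0895 -0.2866]
top [294.4 205.6  10.3 297. ] [ 0.0907 -0.2883]
top [283.6 160.6  10.  272.5] [ 0.1696 -0.2458]
```

```bash
python3 -m pendant '[{"dx":-0.031,"dy":0.0175,"dz":0,"rx":0,"ry":0,"rz":0,"hand":0.024},{"dx":-0.031,"dy":0.0175,"dz":0,"rx":0,"ry":0,"rz":0,"hand":0.024},{"dx":-0.031,"dy":0.0175,"dz":0,"rx":0,"ry":0,"rz":0,"hand":0.024},{"dx":-0.031,"dy":0.0175,"dz":0,"rx":0,"ry":0,"rz":0,"hand":0.024},{"dx":-0.031,"dy":0.0175,"dz":0,"rx":0,"ry":0,"rz":0,"hand":0.024},{"dx":-0.031,"dy":0.0175,"dz":0,"rx":0,"ry":0,"rz":0,"hand":0.024},{"dx":-0.031,"dy":0.0175,"dz":0,"rx":0,"ry":0,"rz":0,"hand":0.024},{"dx":-0.031,"dy":0.0175,"dz":0,"rx":0,"ry":0,"rz":0,"hand":0.024},{"dx":-0.031,"dy":0.0175,"dz":0,"rx":0,"ry":0,"rz":-5.8,"hand":0.024},{"dx":0,"dy":0,"dz":0,"rx":0,"ry":0,"rz":-5.8,"hand":0.024},{"dx":0,"dy":0,"dz":0,"rx":0,"ry":0,"rz":-5.7,"hand":0.024},{"dx":0,"dy":0,"dz":0,"rx":0,"ry":0,"rz":0,"hand":0.024}]' 40
python3 -c "
from h import *
go((.1081,-.3451),-.0357)"
```

```text
clock: 13.73
position: [0.6018, -0.1163, 0.0723]
ee_rot: [-0.002, 0.688, 0.726, -0.001]
contact_force: [0.1, -0.6, -0.8]
width: 0.0243
gripper_force: 0.0
shift [0.0007 0.0069 0.1079] heading 93.08 tool z [-0.0043  0.0011 -1.    ] t 13.7333 trayTCP [ 0.1022 -0.3478] 0.0723
```

```bash
python3 -m pendant '[{"dx":0,"dy":0.007,"dz":0.025,"rx":0,"ry":0,"rz":0,"hand":0.024},{"dx":0,"dy":0,"dz":0.03,"rx":0,"ry":0,"rz":0,"hand":0.024},{"dx":0,"dy":0,"dz":0.025,"rx":0,"ry":0,"rz":0,"hand":0.024},{"dx":0,"dy":0,"dz":0.012,"rx":0,"ry":0,"rz":0,"hand":0.024},{"dx":0,"dy":0,"dz":0.006,"rx":0,"ry":0,"rz":0,"hand":0.024},{"dx":0,"dy":0,"dz":0.003,"rx":0,"ry":0,"rz":0,"hand":0.024},{"dx":0,"dy":0,"dz":0,"rx":0,"ry":0,"rz":0,"hand":0.024},{"dx":0,"dy":0,"dz":0,"rx":0,"ry":0,"rz":0,"hand":0.024}]' 40
python3 -c "
from h import *
go((.1081,-.3451),-.0357);go((.0107,-.0344),-.0357)"
```

```text
clock: 14.4
position: [0.6112, -0.1149, -0.0259]
ee_rot: [0.001, 0.688, 0.726, 0.0]
contact_force: [-0.3, 0.2, 0.5]
width: 0.0243
gripper_force: 0.0
shift [-0.     -0.0031  0.0098] heading 93.1 tool z [ 1.1e-03 -5.0e-04 -1.0e+00] t 14.4 trayTCP [ 0.111  -0.3441] -0.0259
shift [ 0.3256 -0.0037  0.0097] heading 93.1 tool z [ 1.1e-03 -5.0e-04 -1.0e+00] t 14.4 trayTCP [ 0.111  -0.3441] -0.0259
```

```bash
python3 -m pendant '[{"dx":0,"dy":-0.003,"dz":0.006,"rx":0,"ry":0,"rz":0,"hand":0.024},{"dx":0,"dy":0,"dz":0.0035,"rx":0,"ry":0,"rz":0,"hand":0.024},{"dx":0.01,"dy":0,"dz":0,"rx":0,"ry":0,"rz":0,"hand":0.024},{"dx":0.012,"dy":0,"dz":0,"rx":0,"ry":0,"rz":0,"hand":0.024},{"dx":0.006,"dy":0,"dz":0,"rx":0,"ry":0,"rz":0,"hand":0.024},{"dx":0.005,"dy":0,"dz":0,"rx":0,"ry":0,"rz":0,"hand":0.024},{"dx":0.008,"dy":0,"dz":0,"rx":0,"ry":0,"rz":0,"hand":0.024},{"dx":0.01,"dy":0,"dz":0,"rx":0,"ry":0,"rz":0,"hand":0.024},{"dx":0.012,"dy":0,"dz":0,"rx":0,"ry":0,"rz":0,"hand":0.024},{"dx":0.01,"dy":0,"dz":0,"rx":0,"ry":0,"rz":0,"hand":0.024},{"dx":0.006,"dy":0,"dz":0,"rx":0,"ry":0,"rz":0,"hand":0.024},{"dx":0.003,"dy":0,"dz":0,"rx":0,"ry":0,"rz":0,"hand":0.024}]' 40
python3 -c "
from h import *
go((.0107,-.0344),-.0357);show()"
```

```text
clock: 15.4
position: [0.6031, -0.0317, -0.0359]
ee_rot: [-0.0, 0.687, 0.727, -0.0]
contact_force: [0.5, -1.0, 1.4]
width: 0.0241
gripper_force: 0.3
shift [ 2.42e-01  3.00e-04 -2.00e-04] heading 93.2 tool z [-1.e-04 -0.e+00 -1.e+00] t 15.4 trayTCP [ 0.0828 -0.2655] -0.0359
scene [434.9 245.8  12.3 324.5] [-0.0536 -0.0085]
scene [238.5 245.3  11.4 308.5] [ 0.1683 -0.2446]
scene [278.8 221.8  10.5 264. ] [ 0.0762 -0.2402]
top [125.1 238.8  10.6 313.5] [-0.0515 -0.0092]
```

```bash
python3 -m pendant '[{"dx":0.006,"dy":0,"dz":0,"rx":0,"ry":0,"rz":0,"hand":0.024},{"dx":0.01,"dy":0,"dz":0,"rx":0,"ry":0,"rz":0,"hand":0.024},{"dx":0.012,"dy":0,"dz":0,"rx":0,"ry":0,"rz":0,"hand":0.024},{"dx":0.014,"dy":0,"dz":0,"rx":0,"ry":0,"rz":0,"hand":0.024},{"dx":0.014,"dy":0,"dz":0,"rx":0,"ry":0,"rz":0,"hand":0.024},{"dx":0.014,"dy":0,"dz":0,"rx":0,"ry":0,"rz":0,"hand":0.024},{"dx":0.014,"dy":0,"dz":0,"rx":0,"ry":0,"rz":0,"hand":0.024},{"dx":0.014,"dy":0,"dz":0,"rx":0,"ry":0,"rz":0,"hand":0.024},{"dx":0.014,"dy":0,"dz":0,"rx":0,"ry":0,"rz":0,"hand":0.024},{"dx":0.012,"dy":0,"dz":0,"rx":0,"ry":0,"rz":0,"hand":0.024},{"dx":0.008,"dy":0,"dz":0,"rx":0,"ry":0,"rz":0,"hand":0.024},{"dx":0.004,"dy":0,"dz":0,"rx":0,"ry":0,"rz":0,"hand":0.024}]' 40
python3 -c "
from h import *
go((.0107,-.0344),-.0357);show()"
```

```text
clock: 16.5
position: [0.5957, 0.1043, -0.036]
ee_rot: [-0.0, 0.687, 0.727, -0.0]
contact_force: [-0.0, -1.1, 1.1]
width: 0.024
gripper_force: 0.2
shift [ 0.1059  0.0002 -0.0003] heading 93.2 tool z [-1.e-04 -0.e+00 -1.e+00] t 16.5 trayTCP [ 0.0422 -0.1355] -0.036
scene [434.9 245.8  12.3 324.5] [-0.0536 -0.0085]
scene [238.5 245.3  11.4 309. ] [ 0.1683 -0.2447]
scene [352.1 243.7  11.4 305.5] [ 0.0355 -0.1102]
top [283.6 160.7  10.  276.5] [ 0.1694 -0.2459]
```

```bash
python3 -m pendant '[{"dx":0.006,"dy":0,"dz":0,"rx":0,"ry":0,"rz":0,"hand":0.024},{"dx":0.01,"dy":0,"dz":0,"rx":0,"ry":0,"rz":0,"hand":0.024},{"dx":0.014,"dy":0,"dz":0,"rx":0,"ry":0,"rz":0,"hand":0.024},{"dx":0.014,"dy":0,"dz":0,"rx":0,"ry":0,"rz":0,"hand":0.024},{"dx":0.014,"dy":0,"dz":0,"rx":0,"ry":0,"rz":0,"hand":0.024},{"dx":0.014,"dy":0,"dz":0,"rx":0,"ry":0,"rz":0,"hand":0.024},{"dx":0.014,"dy":0,"dz":0,"rx":0,"ry":0,"rz":0,"hand":0.024},{"dx":0.01,"dy":0,"dz":0,"rx":0,"ry":0,"rz":0,"hand":0.024},{"dx":0.006,"dy":0,"dz":0,"rx":0,"ry":0,"rz":0,"hand":0.024},{"dx":0.003,"dy":0,"dz":0,"rx":0,"ry":0,"rz":0,"hand":0.024},{"dx":0,"dy":0,"dz":0,"rx":0,"ry":0,"rz":0,"hand":0.024}]' 40
python3 -m pendant '[{"dx":-0.01,"dy":0,"dz":0,"rx":0,"ry":0,"rz":0,"hand":0.024},{"dx":-0.02,"dy":0,"dz":-0.02,"rx":0,"ry":0,"rz":0,"hand":0.024},{"dx":0,"dy":0,"dz":-0.03,"rx":0,"ry":0,"rz":0,"hand":0.024},{"dx":0,"dy":0,"dz":-0.03,"rx":0,"ry":0,"rz":0,"hand":0.024},{"dx":0,"dy":0,"dz":-0.03,"rx":0,"ry":0,"rz":0,"hand":0.024},{"dx":0,"dy":0,"dz":0,"rx":0,"ry":0,"rz":0,"hand":0.024}]' 40
python3 -c "
from h import *
b=np.array([.1688,-.2453]);d=np.array([.056,-.115])-b;u=d/np.hypot(*d)
print('heading A',np.degrees(np.arctan2(u[1],u[0]))-14.2,'start',b-.06*u,tw(b-.06*u),'end1',np.array([.056,-.115])-.026*u)
go(b-.06*u,.035);show()"
```

```text
clock: 17.52
position: [0.5901, 0.2084, -0.0361]
ee_rot: [0.0, 0.687, 0.726, -0.0]
contact_force: [0.3, 0.5, 0.3]
width: 0.024
gripper_force: 0.0
clock: 18.02
position: [0.5965, 0.1767, 0.0805]
ee_rot: [0.004, 0.688, 0.726, 0.005]
contact_force: [1.2, -0.4, 0.8]
width: 0.024
gripper_force: 0.0
heading A 116.68256060905112 start [ 0.20807064 -0.29066316] [ 0.7184113  -0.08682332] end1 [ 0.07301728 -0.13465737]
shift [-0.2696  0.1073  0.0466] heading 93.03 tool z [ 0.0119  0.0015 -0.9999] t 18.0167 trayTCP [ 0.0252 -0.0651] 0.0805
scene [238.5 245.3  11.4 309.5] [ 0.1683 -0.2447]
top [125.1 238.6  10.5 302. ] [-0.0513 -0.009 ]
top [283.6 160.6  10.  273. ] [ 0.1696 -0.2459]
```

```bash
python3 -m pendant '[{"dx":-0.034,"dy":0.0133,"dz":0,"rx":0,"ry":0,"rz":0,"hand":0.024},{"dx":-0.034,"dy":0.0133,"dz":0,"rx":0,"ry":0,"rz":0,"hand":0.024},{"dx":-0.034,"dy":0.0133,"dz":0,"rx":0,"ry":0,"rz":0,"hand":0.024},{"dx":-0.034,"dy":0.0133,"dz":0,"rx":0,"ry":0,"rz":0,"hand":0.024},{"dx":-0.034,"dy":0.0133,"dz":0,"rx":0,"ry":0,"rz":0,"hand":0.024},{"dx":-0.034,"dy":0.0133,"dz":0,"rx":0,"ry":0,"rz":0,"hand":0.024},{"dx":-0.034,"dy":0.0133,"dz":0,"rx":0,"ry":0,"rz":0,"hand":0.024},{"dx":-0.032,"dy":0.0133,"dz":0,"rx":0,"ry":0,"rz":-5.9,"hand":0.024},{"dx":0,"dy":0,"dz":0,"rx":0,"ry":0,"rz":-5.9,"hand":0.024},{"dx":0,"dy":0,"dz":0,"rx":0,"ry":0,"rz":-5.9,"hand":0.024},{"dx":0,"dy":0,"dz":0,"rx":0,"ry":0,"rz":-5.9,"hand":0.024},{"dx":0,"dy":0,"dz":0,"rx":0,"ry":0,"rz":0,"hand":0.024}]' 40
python3 -c "
from h import *
go((.2081,-.2907),-.0357);show()"
```

```text
clock: 19.12
position: [0.7111, -0.0873, 0.0715]
ee_rot: [-0.002, 0.524, 0.851, -0.001]
contact_force: [1.1, -0.1, -0.0]
width: 0.024
gripper_force: 0.0
shift [-0.0032  0.0071  0.1071] heading 116.74 tool z [-4.3e-03  6.0e-04 -1.0e+00] t 19.1167 trayTCP [ 0.2011 -0.2929] 0.0715
scene [238.5 245.3  11.2 307.5] [ 0.1682 -0.2446]
top [125.1 238.7  10.6 311.5] [-0.0515 -0.0091]
top [136.4 209.5  10.5 300. ] [ 0.0056 -0.0104]
```

```bash
python3 -m pendant '[{"dx":-0.003,"dy":0.004,"dz":0.025,"rx":0,"ry":0,"rz":0,"hand":0.024},{"dx":0,"dy":0,"dz":0.03,"rx":0,"ry":0,"rz":0,"hand":0.024},{"dx":0,"dy":0,"dz":0.025,"rx":0,"ry":0,"rz":0,"hand":0.024},{"dx":0,"dy":0,"dz":0.012,"rx":0,"ry":0,"rz":0,"hand":0.024},{"dx":0,"dy":0,"dz":0.004,"rx":0,"ry":0,"rz":0,"hand":0.024},{"dx":0,"dy":0,"dz":0,"rx":0,"ry":0,"rz":0,"hand":0.024},{"dx":0,"dy":0,"dz":0,"rx":0,"ry":0,"rz":0,"hand":0.024}]' 40
python3 -c "
from h import *
go((.2081,-.2907),-.0357);go((.0730,-.1347),-.0357)"
```

```text
clock: 19.8
position: [0.7186, -0.0872, -0.0209]
ee_rot: [0.001, 0.525, 0.851, 0.0]
contact_force: [0.4, -0.5, -0.5]
width: 0.0243
gripper_force: 0.0
shift [ 0.0004 -0.      0.0148] heading 116.7 tool z [ 1.8e-03 -6.0e-04 -1.0e+00] t 19.8 trayTCP [ 0.2084 -0.291 ] -0.0209
shift [ 0.2068 -0.      0.0145] heading 116.7 tool z [ 1.8e-03 -6.0e-04 -1.0e+00] t 19.8 trayTCP [ 0.2084 -0.291 ] -0.0209
```

```bash
python3 -m pendant '[{"dx":0,"dy":0,"dz":0.01,"rx":0,"ry":0,"rz":0,"hand":0.024},{"dx":0,"dy":0,"dz":0.0045,"rx":0,"ry":0,"rz":0,"hand":0.024},{"dx":0.01,"dy":0,"dz":0,"rx":0,"ry":0,"rz":0,"hand":0.024},{"dx":0.012,"dy":0,"dz":0,"rx":0,"ry":0,"rz":0,"hand":0.024},{"dx":0.006,"dy":0,"dz":0,"rx":0,"ry":0,"rz":0,"hand":0.024},{"dx":0.005,"dy":0,"dz":0,"rx":0,"ry":0,"rz":0,"hand":0.024},{"dx":0.008,"dy":0,"dz":0,"rx":0,"ry":0,"rz":0,"hand":0.024},{"dx":0.01,"dy":0,"dz":0,"rx":0,"ry":0,"rz":0,"hand":0.024},{"dx":0.012,"dy":0,"dz":0,"rx":0,"ry":0,"rz":0,"hand":0.024},{"dx":0.01,"dy":0,"dz":0,"rx":0,"ry":0,"rz":0,"hand":0.024},{"dx":0.006,"dy":0,"dz":0,"rx":0,"ry":0,"rz":0,"hand":0.024},{"dx":0.003,"dy":0,"dz":0,"rx":0,"ry":0,"rz":0,"hand":0.024}]' 40
python3 -c "
from h import *
go((.0730,-.1347),-.0357);show()"
```

```text
clock: 20.8
position: [0.6802, -0.0125, -0.0363]
ee_rot: [-0.0, 0.524, 0.852, -0.0]
contact_force: [-0.2, -0.2, -0.1]
width: 0.0242
gripper_force: 0.4
shift [ 0.1227  0.001  -0.0006] heading 116.79 tool z [-2.e-04 -0.e+00 -1.e+00] t 20.8 trayTCP [ 0.1527 -0.228 ] -0.0363
scene [267.9 246.4  11.2 297. ] [ 0.1367 -0.2072]
```

```bash
python3 -m pendant '[{"dx":0.006,"dy":0,"dz":0,"rx":0,"ry":0,"rz":0,"hand":0.024},{"dx":0.01,"dy":0.0005,"dz":-0.0005,"rx":0,"ry":0,"rz":0,"hand":0.024},{"dx":0.014,"dy":0.0005,"dz":0,"rx":0,"ry":0,"rz":0,"hand":0.024},{"dx":0.014,"dy":0,"dz":0,"rx":0,"ry":0,"rz":0,"hand":0.024},{"dx":0.014,"dy":0,"dz":0,"rx":0,"ry":0,"rz":0,"hand":0.024},{"dx":0.014,"dy":0,"dz":0,"rx":0,"ry":0,"rz":0,"hand":0.024},{"dx":0.014,"dy":0,"dz":0,"rx":0,"ry":0,"rz":0,"hand":0.024},{"dx":0.014,"dy":0,"dz":0,"rx":0,"ry":0,"rz":0,"hand":0.024},{"dx":0.01,"dy":0,"dz":0,"rx":0,"ry":0,"rz":0,"hand":0.024},{"dx":0.006,"dy":0,"dz":0,"rx":0,"ry":0,"rz":0,"hand":0.024},{"dx":0.003,"dy":0,"dz":0,"rx":0,"ry":0,"rz":0,"hand":0.024},{"dx":0,"dy":0,"dz":0,"rx":0,"ry":0,"rz":0,"hand":0.024}]' 40
python3 -m pendant '[{"dx":-0.015,"dy":0,"dz":0,"rx":0,"ry":0,"rz":0,"hand":0.024},{"dx":-0.03,"dy":0,"dz":0,"rx":0,"ry":0,"rz":0,"hand":0.024},{"dx":0,"dy":0,"dz":0,"rx":0,"ry":0,"rz":7.0,"hand":0.024},{"dx":0,"dy":0,"dz":0,"rx":0,"ry":0,"rz":7.0,"hand":0.024},{"dx":0,"dy":0,"dz":0,"rx":0,"ry":0,"rz":7.0,"hand":0.024},{"dx":0,"dy":0,"dz":0,"rx":0,"ry":0,"rz":7.0,"hand":0.024},{"dx":0,"dy":0,"dz":0,"rx":0,"ry":0,"rz":7.0,"hand":0.024},{"dx":0,"dy":0,"dz":0,"rx":0,"ry":0,"rz":6.0,"hand":0.024},{"dx":0,"dy":0,"dz":0,"rx":0,"ry":0,"rz":0,"hand":0.024}]' 40
python3 -c "
from h import *
go((.056,-.17),-.0357);show()"
```

```text
clock: 21.9
position: [0.6279, 0.0936, -0.036]
ee_rot: [0.0, 0.524, 0.852, -0.0]
contact_force: [0.4, 0.1, -0.0]
width: 0.0238
gripper_force: 0.0
clock: 22.65
position: [0.6494, 0.0509, -0.0361]
ee_rot: [0.0, 0.79, 0.613, 0.0]
contact_force: [-0.0, -0.6, 0.3]
width: 0.0238
gripper_force: 0.0
shift [ 0.0039 -0.0514 -0.0004] heading 75.55 tool z [ 8.e-04 -6.e-04 -1.e+00] t 22.65 trayTCP [ 0.1074 -0.1741] -0.0361
scene [339.9 248.9  11.6 325. ] [ 0.0599 -0.1169]
```

```bash
python3 -m pendant '[{"dx":0,"dy":-0.025,"dz":0,"rx":0,"ry":0,"rz":0,"hand":0.024},{"dx":0,"dy":-0.025,"dz":0,"rx":0,"ry":0,"rz":0,"hand":0.024},{"dx":0,"dy":0,"dz":0,"rx":0,"ry":0,"rz":0,"hand":0.024},{"dx":0.01,"dy":0,"dz":0,"rx":0,"ry":0,"rz":0,"hand":0.024},{"dx":0.01,"dy":0,"dz":0,"rx":0,"ry":0,"rz":0,"hand":0.024},{"dx":0.005,"dy":0,"dz":0,"rx":0,"ry":0,"rz":0,"hand":0.024},{"dx":0.005,"dy":0,"dz":0,"rx":0,"ry":0,"rz":0,"hand":0.024},{"dx":0.006,"dy":0,"dz":0,"rx":0,"ry":0,"rz":0,"hand":0.024},{"dx":0.006,"dy":0,"dz":0,"rx":0,"ry":0,"rz":0,"hand":0.024},{"dx":0.004,"dy":0,"dz":0,"rx":0,"ry":0,"rz":0,"hand":0.024},{"dx":0,"dy":0,"dz":0,"rx":0,"ry":0,"rz":0,"hand":0.024}]' 40
python3 -c "
from h import *
go((.057,-.038),-.0357);show()"
```

```text
clock: 23.67
position: [0.6118, 0.1107, -0.0361]
ee_rot: [0.0, 0.789, 0.614, 0.0]
contact_force: [0.3, -0.2, 0.5]
width: 0.0241
gripper_force: 0.0
shift [ 0.0874  0.0007 -0.0004] heading 75.77 tool z [ 4.e-04  3.e-04 -1.e+00] t 23.6667 trayTCP [ 0.0562 -0.1254] -0.0361
scene [350.  253.3  11.9 340. ] [ 0.0574 -0.0986]
```

```bash
python3 -m pendant '[{"dx":0.006,"dy":0,"dz":0,"rx":0,"ry":0,"rz":0,"hand":0.024},{"dx":0.01,"dy":0,"dz":0,"rx":0,"ry":0,"rz":0,"hand":0.024},{"dx":0.012,"dy":0,"dz":0,"rx":0,"ry":0,"rz":0,"hand":0.024},{"dx":0.012,"dy":0,"dz":0,"rx":0,"ry":0,"rz":0,"hand":0.024},{"dx":0.012,"dy":0,"dz":0,"rx":0,"ry":0,"rz":0,"hand":0.024},{"dx":0.012,"dy":0,"dz":0,"rx":0,"ry":0,"rz":0,"hand":0.024},{"dx":0.01,"dy":0,"dz":0,"rx":0,"ry":0,"rz":0,"hand":0.024},{"dx":0.006,"dy":0,"dz":0,"rx":0,"ry":0,"rz":0,"hand":0.024},{"dx":0.004,"dy":0,"dz":0,"rx":0,"ry":0,"rz":0,"hand":0.024},{"dx":0.003,"dy":0,"dz":0,"rx":0,"ry":0,"rz":0,"hand":0.024},{"dx":0,"dy":0,"dz":0,"rx":0,"ry":0,"rz":0,"hand":0.024}]' 40
python3 -m pendant '[{"dx":-0.01,"dy":0,"dz":0,"rx":0,"ry":0,"rz":0,"hand":0.024},{"dx":-0.02,"dy":0,"dz":-0.01,"rx":0,"ry":0,"rz":0,"hand":0.024},{"dx":0,"dy":0,"dz":-0.03,"rx":0,"ry":0,"rz":0,"hand":0.024},{"dx":0,"dy":0,"dz":-0.03,"rx":0,"ry":0,"rz":0,"hand":0.024},{"dx":0,"dy":0,"dz":-0.03,"rx":0,"ry":0,"rz":0,"hand":0.024},{"dx":-0.03,"dy":0,"dz":-0.02,"rx":0,"ry":0,"rz":0,"hand":0.024},{"dx":-0.04,"dy":0,"dz":0,"rx":0,"ry":0,"rz":0,"hand":0.024},{"dx":-0.04,"dy":0,"dz":0,"rx":0,"ry":0,"rz":0,"hand":0.024},{"dx":-0.04,"dy":0,"dz":0,"rx":0,"ry":0,"rz":0,"hand":0.024},{"dx":-0.04,"dy":0,"dz":0,"rx":0,"ry":0,"rz":0,"hand":0.024},{"dx":0,"dy":0,"dz":0,"rx":0,"ry":0,"rz":0,"hand":0.024},{"dx":0,"dy":0,"dz":0,"rx":0,"ry":0,"rz":0,"hand":0.024}]' 40
python3 -c "
from h import *
show();snap('top','pics/end.png')"
```

```text
clock: 24.68
position: [0.6328, 0.1945, -0.0361]
ee_rot: [0.0, 0.789, 0.614, 0.0]
contact_force: [-0.9, -0.7, -0.7]
width: 0.0239
gripper_force: 0.0
clock: 25.68
position: [0.5773, -0.0222, 0.0842]
ee_rot: [-0.0, 0.791, 0.612, -0.0]
contact_force: [-0.7, -0.2, -0.2]
width: 0.0243
gripper_force: 0.0
top [144.  181.4   9.7 150. ] [ 0.0606 -0.0057]
```

View pics/end.png

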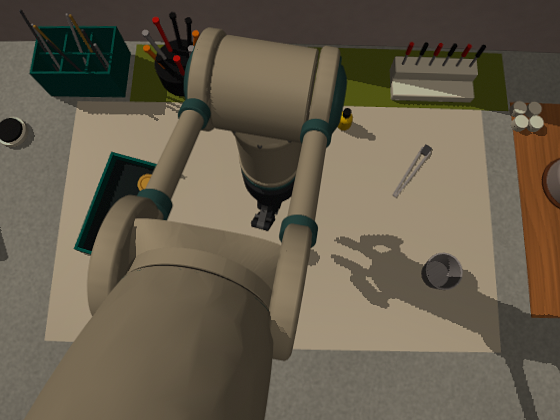

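The arm hides most of the tray; blank A shows partly at (146,182), inside it. I'll swing clear and measure again.

```bash
python3 -m pendant '[{"dx":-0.04,"dy":0,"dz":-0.02,"rx":0,"ry":0,"rz":0,"hand":0.024},{"dx":-0.04,"dy":0,"dz":-0.02,"rx":0,"ry":0,"rz":0,"hand":0.024},{"dx":-0.04,"dy":0,"dz":-0.02,"rx":0,"ry":0,"rz":0,"hand":0.024},{"dx":-0.04,"dy":0,"dz":0,"rx":0,"ry":0,"rz":0,"hand":0.024},{"dx":-0.04,"dy":0,"dz":0,"rx":0,"ry":0,"rz":0,"hand":0.024},{"dx":-0.04,"dy":0,"dz":0,"rx":0,"ry":0,"rz":0,"hand":0.024},{"dx":-0.04,"dy":0,"dz":0,"rx":0,"ry":0,"rz":0,"hand":0.024},{"dx":-0.04,"dy":0,"dz":0,"rx":0,"ry":0,"rz":0,"hand":0.024},{"dx":0,"dy":0,"dz":0,"rx":0,"ry":0,"rz":0,"hand":0.024},{"dx":0,"dy":0,"dz":0,"rx":0,"ry":0,"rz":0,"hand":0.024}]' 40
python3 -c "
from h import *
show()
im=manip.get_image('scene')
for b in blanks(im): print(np.round(b,1))"
```

```text
clock: 26.67
position: [0.5019, -0.3223, 0.1395]
ee_rot: [-0.0, 0.79, 0.613, 0.0]
contact_force: [-0.3, 0.8, 0.3]
width: 0.0241
gripper_force: 0.0
scene [434.9 245.8  12.3 323. ] [-0.0535 -0.0085]
top [125.1 238.6  10.4 299. ] [-0.0512 -0.009 ]
top [136.4 209.4  10.3 288. ] [ 0.0057 -0.0103]
top [147.1 183.3  10.  271. ] [ 0.0586 -0.0125]
[473.5 393.5  26.  149.5]
[341.5 324.7  13.9 203. ]
[261.6 323.9  25.1 344. ]
[407.3 271.2  24.  774. ]
[434.9 245.8  12.3 323. ]
[152.5 245.2  13.4 380. ]
[  73.6  149.2   81.5 4488.5]
[531.   92.5  15.3 348.5]
[  53.1   82.    84.4 7029.5]
[512.5   5.8  50.5 967.5]
[ 45.1   9.3  59.2 966. ]
```

```bash
python3 -c "
from rig import manip
print(manip.sign_off())"
```

```text
the job is handed in; nothing more can be done
None
```

All three blanks measure flat and wholly inside the tray, about 50 mm past the mouth line; nothing else was seen to move, and I handed the job in at about 27 s with the arm clear (no verdict was returned).

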